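Hang up the caddy and the pail on the matching hooks

TASK

Clear the living-room table: hang the blue caddy by its handle on the hook with the blue ball, and the orange pail by its handle on the hook with the orange ball. Let both hang upright and still near the middle of their handle bars, and do not shift or knock over anything else on the table.

Things in the scene. Friction and masses are not known exactly. Their poses are not given: they have to be found in the camera images.
- blue_caddy: loose blue plastic open caddy, box 66 (x) x 98 (y) x 55 mm tall, about 0.22 kg, origin at the centre of its underside, z up. Rigid white handle: two uprights at y = -52 and +52 mm (each 10 mm in x, 6 mm in y) and a level bar along y; 70 mm of free height between rim and bar
- blue_bar (a point): centre of the blue caddy's handle bar, 130 mm above its underside; the bar is 10 mm square in section and 110 mm long along y (98 mm free between the uprights)
- orange_pail: loose orange plastic round open pail, 92 mm across the rim, 72 mm across the foot, 60 mm tall, about 0.20 kg, origin at the centre of its underside, z up. Rigid white handle: two uprights at y = -49 and +49 mm (each 10 mm in x, 6 mm in y) and a level bar along y; 65 mm of free height between rim and bar
- orange_bar (a point): centre of the orange pail's handle bar, 130 mm above its underside; the bar is 10 mm square in section and 104 mm long along y (92 mm free between the uprights)
- blue_stand: fixed hook stand, blue marks: wood foot 130 (x -55 to 75) x 100 (y) x 14 mm; 16 mm square post at x = 62, 222 mm tall; steel hook arm 10 mm thick runs level from the post along -x (the way it points), turns up at x = -32 mm and ends in one blue ball 16 mm across at x = -34 mm, its top 238 mm above the table. Origin on the table straight below the seat
- blue_stand_seat (a point): middle of the top of the blue stand's hook arm, 215 mm above the table, where the underside of a hung handle bar rests; axes as the stand's. Free length of the arm: 27 mm towards the upturned tip, 54 mm towards the post
- orange_stand: fixed hook stand, orange marks: wood foot 130 (x -55 to 75) x 100 (y) x 14 mm; 16 mm square post at x = 62, 222 mm tall; steel hook arm 10 mm thick runs level from the post along -x (the way it points), turns up at x = -32 mm and ends in one orange ball 16 mm across at x = -34 mm, its top 238 mm above the table. Origin on the table straight below the seat
- orange_stand_seat (a point): middle of the top of the orange stand's hook arm, 215 mm above the table, where the underside of a hung handle bar rests; axes as the stand's. Free length of the arm: 27 mm towards the upturned tip, 54 mm towards the post
- remote: loose bystander: grey plastic television remote, 170 x 46 x 18 mm, long axis x; origin at the centre of its underside
- bell: loose bystander: chrome desk bell, dome 80 mm across, 54 mm tall; origin at the centre of its underside
- candy_dish: loose bystander: empty green glass candy dish, 110 mm across, 45 mm tall; origin at the centre of its underside
- coaster: loose bystander: round white ceramic coaster, 100 mm across, 8 mm thick; origin at the centre of its underside
- puzzle_box: loose bystander: wooden puzzle box, 120 (x) x 80 (y) x 60 mm tall; origin at the centre of its underside
- vase: loose bystander: blue ceramic vase, 72 mm across at its widest, 240 mm tall, easily knocked; origin at the centre of its underside
- tea_canister: loose bystander: green tea canister, 72 mm across, 120 mm tall; origin at the centre of its underside

How it is judged:
At the end, for the whole second after the job is handed in: Each hangs at rest by its bar on the hook of its own colour: bar centre within 30 mm sideways of the hook arm, between tip and post, 6 mm below to 18 mm above the arm's top; tilt under 0.35 rad, bearing on the stand, underside over 50 mm above the table (x of blue_bar in the frame of blue_stand_seat between -0.035 and 0.05 m and y of blue_bar in the frame of blue_stand_seat between -0.03 and 0.03 m and z of blue_bar in the frame of blue_stand_seat between -0.006 and 0.018 m and angle between each of blue_caddy, orange_pail's own z axis and vertical below 0.35 rad and contact force between blue_caddy and blue_stand above 0.5 N and height (world z) of each of blue_caddy, orange_pail above 0.05 m and linear speed of each of blue_caddy, orange_pail below 0.05 m/s and angular speed of each of blue_caddy, orange_pail below 0.5 rad/s and x of orange_bar in the frame of orange_stand_seat between -0.035 and 0.05 m and y of orange_bar in the frame of orange_stand_seat between -0.03 and 0.03 m and z of orange_bar in the frame of orange_stand_seat between -0.006 and 0.018 m and contact force between orange_pail and orange_stand above 0.5 N); the robot touches nothing.
It fails at once if another thing on the table is shifted more than 30 mm (distance of any of remote, bell, candy_dish, coaster, puzzle_box, vase, tea_canister from where it was at the start of the episode above 0.03 m).
It fails at once if another thing on the table is tipped more than 0.4 rad (angle between any of remote, bell, candy_dish, coaster, puzzle_box, vase, tea_canister's own z axis and vertical above 0.4 rad).
It also fails if it takes over 72 s, if anything falls off the work surface, if the arm or the gripper's body presses on something with over 40 N, if the wrist force passes 120 N, or if a joint passes its speed limit or range.

ROBOT

A 7-joint arm with a two-finger parallel gripper is mounted at the origin on the work surface. World frame = base frame: x ahead of the robot, y to its left, z up, the work surface at z = 0. Lengths are in m, angles in rad, forces in N, time in s.
With the tool pointing down it reaches from about 0.35 to 0.9 m from the base axis. Payload 8.1 kg.
Tool frame: the origin (TCP) lies on the centre line of the jaws, within the pads' length; the fingertips stand 22 mm ahead of it and the grasp point (between the pads) lies 3 mm ahead of it; x points along the fingers, y is the direction in which the jaws open and shut, and the axes are right-handed (so a half turn about x gives the same grasp; the last joint's range is limited). The gripper opens to 85 mm and grips with 20 to 120 N. Pads are 22 mm wide; open, the fingers measure 114 mm over their backs; the gripper's body (76 mm by 85 mm) begins 54 mm behind the grasp point. The pads swing forward as they close: fully open they stand 13 mm farther back than shut.
Start: joints at [-1.385, 0.434, 0.025, 1.573, -0.012, 1.134, -0.075], TCP at [0.178, 0.599, 0.253] pointing down, gripper open.
Joint ranges: [-2.62, 2.62], [-0.44, 2.09], [-1.27, 1.32], [0.08, 2.57], [-1.32, 4.46], [0.12, 2], [-2.74, 2.74]. Speed limits (rad/s): [2.22, 2.22, 3.01, 3.01, 3.14, 3.14, 3.14].

INTERFACE

Orientations are given as a unit quaternion [w, x, y, z].
In Python, from cell import env gives the robot as it stands.
- The arm moves only by the tool carry_out, never from a script. Its arguments are lists of equal length, an entry for each row: "linear": the shift along the tool's x, y, z in m, a list of three; "angular": the turn, a rotation vector about the tool's x, y, z in rad, a list of three; "grip": the finger opening in m, from 0 to 0.0854. A call has 1 to 20 rows; each row is the pose to reach, as a shift and turn from the pose measured when the call began, along the tool's axes at that moment; what a row does not reach only later rows make up. A row lasts 1/12 s, in which the tool goes at most 41.7 mm and 7.16 degrees, less where a joint would pass 70% of its speed; a pose out of reach is approached as far as the arm can. A call with a gripper value outside its range is refused whole. The fingers move at their own pace and stop on an object; "squeeze" is the grip in N (left out, the last holds). Time passes only in rows, so rows that repeat a pose let the fingers close. It gives the time, the measured TCP pose, the force and the opening at its end, in the units of the state.
- env.read_state(): the state, without advancing time (a new reading comes with each control period).
- env.capture(name): name is "scene" or "side" or "wrist"; returns the picture (420x560x3 uint8, red, green, blue); there is no depth.
- env.camera_model(name): a dict with "fx", "fy", "cx", "cy" (pixels), "origin" and "attitude" of the camera in the world. Camera axes: x right, y down, z forward; pixel columns grow to the right and rows downward; lengths in m; the calibration is good to about 2 mm. A picture is of the moment at which its call begins: read the wrist's pose just before it. camera_model takes no time and is no camera call; for the wrist camera it gives the pose at the moment of the call.
- env.job_done(): hands the job in, once; it reports no verdict.
The state is a dict: "clock": time; "joints": joint angles; "joint_velocities": joint speeds; "effort": joint torques, N m; "tcp_pos": TCP position; "tool_rot": TCP orientation; "force": force on the tool from outside, world axes, zero at the start; "torque": the same for the moment, N m; "grip_width": finger opening in m.
Only numpy, scipy, OpenCV 4.12 (cv2) and the standard library are available. Lean on these libraries where they do the work, as an engineer would, in place of code of your own. Each camera call takes 0.05 s, during which the arm holds its last target.

## Working session

There is one attempt and no reset: what is moved stays moved. The work goes in short steps, Python scripts to look and compute and a tool call to move; the robot and the scene stay as the last step left them, time stands still between calls to the robot, and variables do not carry over. Pictures are saved under pics/ and viewed, and the job is handed in when it is done.

Besides the shell and the picture viewer there is one more tool, called after "Call:" by a JSON object that holds its "api" and its "payload", one argument or row to a line. carry_out: Moves the arm, as the interface text tells. Its arguments: {"type":"object","properties":{"linear":{"type":"array","items":{"type":"array","items":{"type":"number"}}},"angular":{"type":"array","items":{"type":"array","items":{"type":"number"}}},"grip":{"type":"array","items":{"type":"number"}},"squeeze":{"type":"number"}},"required":["linear","angular","grip"]}

```bash
mkdir -p pics; ls
python3 - <<'E'
from cell import env
import cv2,numpy as np
s=env.read_state()
print({k:np.round(v,3) for k,v in s.items()})
for n in ["scene","side","wrist"]:
    m=env.camera_model(n); print(n,{k:np.round(v,4).tolist() for k,v in m.items()})
    cv2.imwrite(f"pics/{n}0.png",cv2.cvtColor(env.capture(n),cv2.COLOR_RGB2BGR))
E
```

```text
pics
{'clock': np.float64(0.0), 'joints': array([-1.385,  0.435,  0.025,  1.574, -0.012,  1.134, -0.075]), 'joint_velocities': array([ 0.002, -0.001, -0.002, -0.   , -0.001, -0.001,  0.001]), 'effort': array([-1.0000e-03, -6.7045e+01,  1.0250e+00, -3.1622e+01,  1.6000e-02,
        1.2000e-02, -0.0000e+00]), 'tcp_pos': array([0.178, 0.599, 0.253]), 'tool_rot': array([ 0.7  ,  0.101,  0.7  , -0.102]), 'force': array([-0.343,  0.004, -0.125]), 'torque': array([ 0.012, -0.035, -0.004]), 'grip_width': np.float64(0.086)}
scene {'fx': 390.5471, 'fy': 390.5471, 'cx': 283.2458, 'cy': 206.46, 'origin': [1.2258, -0.004, 1.0362], 'attitude': [-0.2337, 0.6825, 0.6538, -0.2282]}
side {'fx': 521.8119, 'fy': 521.8119, 'cx': 282.0181, 'cy': 206.5987, 'origin': [0.4843, -0.9924, 1.2199], 'attitude': [-0.3702, 0.928, -0.0407, 0.0111]}
wrist {'fx': 340.1002, 'fy': 340.1002, 'cx': 280.6006, 'cy': 202.9892, 'origin': [0.1048, 0.6203, 0.3736], 'attitude': [0.1217, 0.792, 0.5914, 0.0899]}
```

View pics/scene0.png

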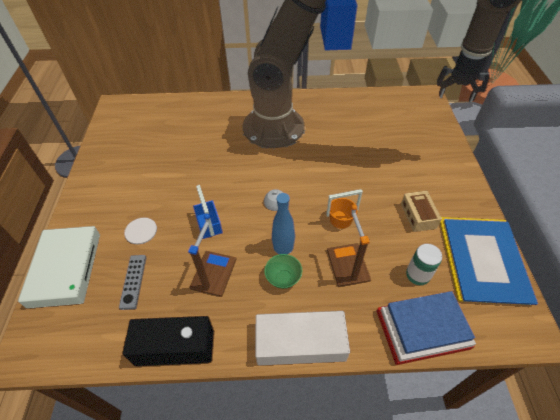

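View pics/side0.png

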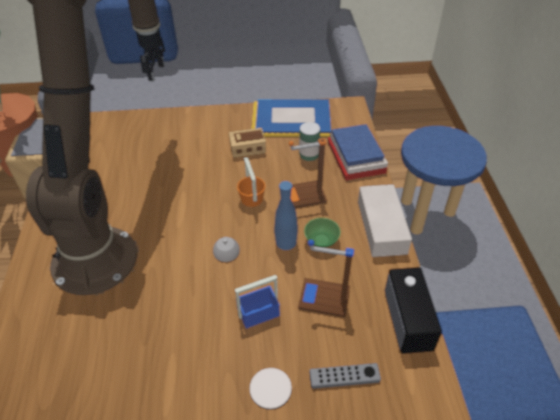

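View pics/wrist0.png

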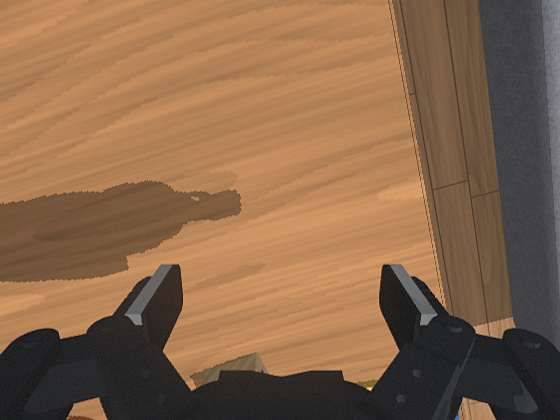

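```bash
cat > h.py <<'E'
import numpy as np,cv2
from scipy.spatial.transform import Rotation as R
from cell import env
def rot(q): q=np.asarray(q); return R.from_quat([q[1],q[2],q[3],q[0]])
def ray(n,u,v,m=None):
    m=m or env.camera_model(n)
    d=np.array([(u-m['cx'])/m['fx'],(v-m['cy'])/m['fy'],1.])
    return np.array(m['origin']),rot(m['attitude']).apply(d)
def plane(n,u,v,z,m=None):
    o,d=ray(n,u,v,m); return o+d*(z-o[2])/d[2]
def proj(n,p,m=None):
    m=m or env.camera_model(n)
    c=rot(m['attitude']).inv().apply(np.asarray(p)-m['origin'])
    return np.array([m['cx']+m['fx']*c[0]/c[2],m['cy']+m['fy']*c[1]/c[2]])
def tri(a,b):
    (o1,d1),(o2,d2)=a,b
    A=np.stack([d1,-d2],1); t=np.linalg.lstsq(A,o2-o1,rcond=None)[0]
    p=o1+d1*t[0];q=o2+d2*t[1]; return (p+q)/2,np.linalg.norm(p-q)
E
python3 - <<'E'
from h import *
print(proj('scene',env.read_state()['tcp_pos']),proj('wrist',env.read_state()['tcp_pos']))
a=cv2.imread('pics/scene0.png')[170:300,170:390]; cv2.imwrite('pics/sc_crop.png',cv2.resize(a,None,fx=3.6,fy=3.6,interpolation=cv2.INTER_CUBIC))
a=cv2.imread('pics/side0.png')[120:330,200:370]; cv2.imwrite('pics/si_crop.png',cv2.resize(a,None,fx=2.8,fy=2.8,interpolation=cv2.INTER_CUBIC))
E
```

```text
[455.94066612  95.83497119] [281.29873022 292.89419451]
```

View pics/sc_crop.png

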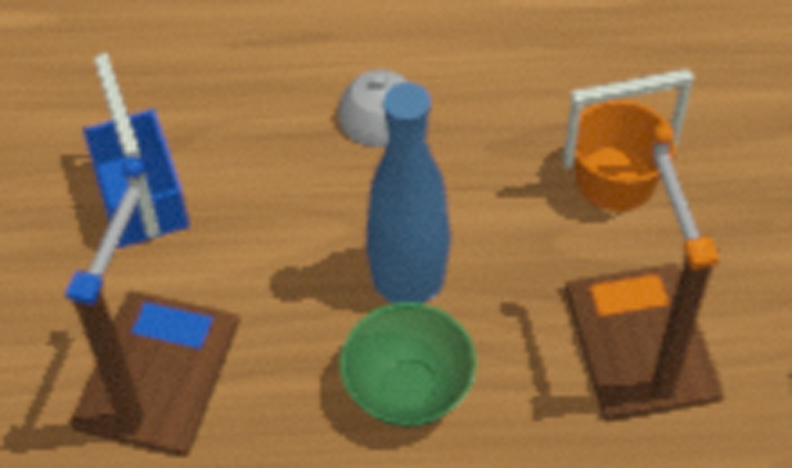

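View pics/si_crop.png

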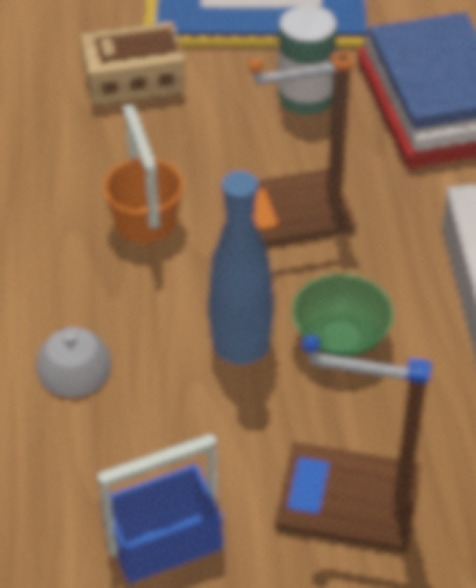

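Run:
```python
from h import *
S=cv2.imread('pics/scene0.png');D=cv2.imread('pics/side0.png')
def blobs(I,lo,hi,roi,off=0):
    x0,y0,x1,y1=roi
    m=cv2.inRange(cv2.cvtColor(I[y0:y1,x0:x1],cv2.COLOR_BGR2HSV),lo,hi)
    n,l,s,c=cv2.connectedComponentsWithStats(m)
    for i in range(1,n):
        if s[i,4]>4: print('  ',np.round(c[i]+[x0,y0],1),s[i].tolist())
blue=((105,150,100),(125,255,255));org=((5,190,140),(15,255,255))
wh=((30,0,150),(110,70,255))
for nm,I,r in (('scB',S,(180,180,245,300)),('siB',D,(230,230,370,330)),):print(nm);blobs(I,*blue,r)
for nm,I,r in (('scO',S,(320,180,380,300)),('siO',D,(230,120,340,220))):print(nm);blobs(I,*org,r)
for nm,I,r in (('whscB',S,(190,180,225,240)),('whsiB',D,(230,270,285,330)),('whscO',S,(320,180,370,220)),('whsiO',D,(230,150,265,205))):print(nm);blobs(I,*wh,r)
```

```text
scB
   [207.7 216.6] [14, 21, 28, 33, 407]
   [206.8 233.5] [24, 49, 6, 9, 33]
   [193.1 249.8] [9, 66, 9, 8, 52]
   [217.5 260. ] [27, 75, 21, 11, 159]
siB
   [310.7 241.9] [79, 10, 4, 5, 13]
   [349.6 252.8] [117, 20, 5, 6, 18]
   [309.8 292.9] [75, 55, 11, 17, 138]
   [259.2 309.1] [14, 73, 29, 13, 131]
scO
   [341.1 208.1] [10, 18, 26, 24, 349]
   [363.5 240.6] [40, 57, 9, 7, 22]
   [345.9 247.1] [23, 67, 6, 2, 7]
   [352.8 249.8] [30, 66, 6, 9, 20]
   [336.9 251.9] [14, 68, 9, 10, 31]
   [345.6 254.4] [21, 71, 11, 6, 23]
siO
whscB
   [202.4 200.1] [7, 6, 11, 27, 94]
   [203.3 230. ] [8, 42, 11, 18, 47]
whsiB
   [255.4 284.1] [6, 7, 40, 16, 124]
whscO
   [344.6 193.8] [9, 10, 33, 9, 98]
whsiO
   [248.9 168.5] [15, 9, 9, 21, 53]
```

Run:
```python
from h import *
def sc(x,y): return (x+.5)/3.6+170-.5,(y+.5)/3.6+170-.5
def si(x,y): return (x+.5)/2.8+200-.5,(y+.5)/2.8+120-.5
T=lambda a,b:tri(ray('scene',*a),ray('side',*b))
P=lambda t:print(t[0],np.round(t[1][0],4),round(t[1][1],4))
bb=T(sc(133,166),si(311,343)); bp=T((193.3,249.9),(349.7,252.8))
ob=T(sc(663,133),si(256,65)); op=T(sc(702,252),si(343,61))
for t in zip(('bball','bpost','oball','opost'),(bb,bp,ob,op)):P(t)
for n,b,p in(('B',bb,bp),('O',ob,op)):
    d=b[0][:2]-p[0][:2]; print(n,'len',np.linalg.norm(d),'tipdir yaw',np.arctan2(d[1],d[0]))
    d/=np.linalg.norm(d); print(' seat via ball',b[0][:2]-d*.034,'via post',p[0][:2]+d*.062)
# bars top z .135
for n,f,c,a,b in (('Bside','side',si,(103,477),(215,442)),('Oscene','scene',sc,(575,95),(690,76)),('Oside','side',si,(129,107),(150,163)),('Bscene','scene',sc,(102,58),(133,150))):
    A=plane(f,*c(*a),.133);B=plane(f,*c(*b),.133); print(n,A[:2],B[:2],(A+B)[:2]/2,np.linalg.norm(A-B),np.arctan2(*(B-A)[1::-1]))
print(T(sc(102,58),si(103,477)))
# others
print('bell',plane('scene',*sc(375,108),.03),'vase top',T(sc(407,100),si(240,183)),'dish',plane('scene',*sc(408,345),.045))
```

```text
bball [ 0.6139 -0.1819  0.229 ] 0.0
bpost [ 0.7064 -0.2102  0.2127] 0.0014
oball [0.602  0.2017 0.229 ] 0.0012
opost [0.6971 0.2161 0.2153] 0.0014
B len 0.09678586564389205 tipdir yaw 2.844729604331755
 seat via ball [ 0.64640746 -0.19182193] via post [ 0.64715895 -0.19205181]
O len 0.09626204620354979 tipdir yaw -2.991092654522771
 seat via ball [0.63557533 0.20678687] via post [0.63583441 0.20682616]
Bside [ 0.42320652 -0.23989804] [ 0.52553073 -0.21098175] [ 0.47436863 -0.2254399 ] 0.10633153015714653 0.27541322907623905
Oscene [0.48371695 0.15957767] [0.46746979 0.25858207] [0.47559337 0.20907987] 0.10032867054054978 1.7334519859080317
Oside [0.46432831 0.25684826] [0.48366638 0.16296821] [0.47399734 0.20990824] 0.09585106137795348 -1.36765075621786
Bscene [ 0.42436512 -0.23873146] [ 0.5249084  -0.20432019] [ 0.47463676 -0.22152583] 0.1062689439961234 0.3297569502279549
(array([ 0.42316696, -0.23904522,  0.13170678]), np.float64(9.466406113787002e-05))
bell [ 0.40613986 -0.00770883  0.03      ] vase top (array([0.56872643, 0.01656335, 0.23707831]), np.float64(0.0007661477713345552)) dish [0.66429045 0.01238391 0.045     ]
```

```bash
cat >> h.py <<'E'
def yaw():
    y=rot(env.read_state()['tool_rot']).apply([0,1,0]); return np.arctan2(y[1],y[0])
def go(p,yw):
    """tool-frame shift and rotvec to reach TCP p, pointing down, tool y at yaw yw"""
    s=env.read_state(); r=rot(s['tool_rot'])
    x=np.array([0,0,-1.]);y=np.array([np.cos(yw),np.sin(yw),0]);t=R.from_matrix(np.stack([x,y,np.cross(x,y)],1))
    print('lin',np.round(r.inv().apply(np.asarray(p)-s['tcp_pos']),4),'ang',np.round((r.inv()*t).as_rotvec(),4))
def snap(n,f):
    I=cv2.cvtColor(env.capture(n),cv2.COLOR_RGB2BGR); cv2.imwrite('pics/'+f,I); return I
E
python3 - <<'E'
from h import *
print(yaw())
for y in (.165,.165-np.pi): go([.435,.215,.27],y)
E
```

```text
1.2819514232989584
lin [-0.0169 -0.2947  0.3557] ang [1.117e+00 8.000e-04 1.000e-03]
lin [-0.0169 -0.2947  0.3557] ang [-2.0246e+00 -1.1000e-03  9.0000e-04]
```

Run:
```python
from h import *
go([.4705,.236,.25],.165)
```

```text
lin [ 0.0031 -0.2644  0.3838] ang [1.117e+00 8.000e-04 1.000e-03]
```

Call:
{"api": "carry_out", "payload": {
  "linear": [
    [0,-0.02,0.029],
    [0,-0.04,0.058],
    [0,-0.06,0.087],
    [0,-0.08,0.116],
    [0,-0.1,0.145],
    [0,-0.12,0.174],
    [0,-0.14,0.203],
    [0,-0.16,0.232],
    [0,-0.18,0.261],
    [0,-0.2,0.29],
    [0,-0.22,0.319],
    [0,-0.24,0.348],
    [0.002,-0.255,0.37],
    [0.003,-0.264,0.384],
    [0.003,-0.264,0.384],
    [0.003,-0.264,0.384],
    [0.003,-0.264,0.384],
    [0.003,-0.264,0.384]
  ],
  "angular": [
    [0.08,0,0],
    [0.16,0,0],
    [0.24,0,0],
    [0.32,0,0],
    [0.4,0,0],
    [0.48,0,0],
    [0.56,0,0],
    [0.64,0,0],
    [0.72,0,0],
    [0.8,0,0],
    [0.88,0,0],
    [0.96,0,0],
    [1.04,0,0],
    [1.117,0.001,0.001],
    [1.117,0.001,0.001],
    [1.117,0.001,0.001],
    [1.117,0.001,0.001],
    [1.117,0.001,0.001]
  ],
  "grip": [0.06,0.06,0.06,0.06,0.06,0.06,0.06,0.06,0.06,0.06,0.06,0.06,0.06,0.06,0.06,0.06,0.06,0.06],
  "squeeze": 80
}}

```text
clock: 1.65
tcp_pos: [0.47, 0.2375, 0.25]
tool_rot: [0.54, 0.456, 0.54, -0.456]
force: [-1.1, -0.3, -0.6]
grip_width: 0.0601
```

Run:
```python
from h import *
print(yaw(),env.read_state()['tcp_pos'])
snap('wrist','w1.png')
print(proj('wrist',[.4837,.1596,.135]),proj('wrist',[.467,.2586,.135]))
```

```text
0.16791151224157283 [0.47001994 0.23748794 0.24996549]
[281.04991903 300.05420826] [281.30103527 177.21840241]
```

View pics/w1.png

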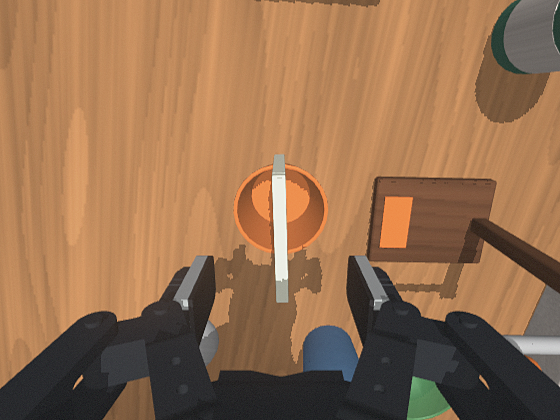

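Run:
```python
from h import *
I=cv2.imread('pics/w1.png')
g=cv2.cvtColor(I,cv2.COLOR_BGR2HSV); m=cv2.inRange(g,(0,0,170),(180,60,255)); m[:150]=0;m[310:]=0;m[:,:265]=0;m[:,295:]=0
ys,xs=np.nonzero(m); print(ys.min(),ys.max(),xs[ys<185].mean(),xs[ys>290].mean(),[ (y,xs[ys==y].min(),xs[ys==y].max()) for y in (170,176,180,200,240,290)])
r=cv2.minAreaRect(np.stack([xs,ys],1).astype(np.float32)); print(r)
A=plane('wrist',278.7,174.5,.135);B=plane('wrist',282,301,.135)
print(A,B,(A+B)/2,np.linalg.norm(A-B),np.arctan2(*(A-B)[1::-1]))
u=(A-B)/np.linalg.norm(A-B); c=(A+B)/2+u*.027
print(c); yw=np.arctan2(u[1],u[0])-np.pi/2; print(yw)
go([c[0],c[1],.138],yw)
```

```text
154 301 278.41269841269843 282.28205128205127 [(170, np.int64(273), np.int64(284)), (176, np.int64(272), np.int64(284)), (180, np.int64(272), np.int64(285)), (200, np.int64(273), np.int64(285)), (240, np.int64(274), np.int64(286)), (290, np.int64(277), np.int64(287))]
((279.5150451660156, 227.61073303222656), (147.1033172607422, 13.415664672851562), 88.58557891845703)
[0.46485088 0.26023436 0.135     ] [0.48459481 0.15887028 0.135     ] [0.47472285 0.20955232 0.135     ] 0.10326905986514387 1.763169918671064
[0.46956074 0.23605425 0.135     ]
0.19237359187616754
lin [ 0.112  -0.0007  0.0014] ang [-0.0245 -0.0006  0.0004]
```

Call:
{"api": "carry_out", "payload": {
  "linear": [
    [0.02,0,0.001],
    [0.045,-0.001,0.001],
    [0.07,-0.001,0.001],
    [0.09,-0.001,0.001],
    [0.105,-0.001,0.001],
    [0.112,-0.001,0.001],
    [0.112,-0.001,0.001],
    [0.112,-0.001,0.001],
    [0.112,-0.001,0.001],
    [0.112,-0.001,0.001],
    [0.112,-0.001,0.001],
    [0.112,-0.001,0.001],
    [0.112,-0.001,0.001],
    [0.112,-0.001,0.001],
    [0.112,-0.001,0.001],
    [0.112,-0.001,0.001]
  ],
  "angular": [
    [-0.01,0,0],
    [-0.024,-0.001,0],
    [-0.024,-0.001,0],
    [-0.024,-0.001,0],
    [-0.024,-0.001,0],
    [-0.024,-0.001,0],
    [-0.024,-0.001,0],
    [-0.024,-0.001,0],
    [-0.024,-0.001,0],
    [-0.024,-0.001,0],
    [-0.024,-0.001,0],
    [-0.024,-0.001,0],
    [-0.024,-0.001,0],
    [-0.024,-0.001,0],
    [-0.024,-0.001,0],
    [-0.024,-0.001,0]
  ],
  "grip": [0.06,0.06,0.06,0.06,0.06,0.06,0.06,0.06,0.0,0.0,0.0,0.0,0.0,0.0,0.0,0.0],
  "squeeze": 80
}}

```text
clock: 3.03
tcp_pos: [0.4694, 0.2367, 0.1388]
tool_rot: [0.546, 0.45, 0.546, -0.45]
force: [-1.0, 0.3, 5.8]
grip_width: 0.0081
```

Call:
{"api": "carry_out", "payload": {
  "linear": [
    [-0.01,0,0],
    [-0.025,0,0],
    [-0.045,0,0],
    [-0.065,0,0],
    [-0.085,0,0],
    [-0.105,0,0],
    [-0.12,0,0],
    [-0.128,0,0],
    [-0.128,0,0],
    [-0.128,0,0]
  ],
  "angular": [
    [0,0,0],
    [0,0,0],
    [0,0,0],
    [0,0,0],
    [0,0,0],
    [0,0,0],
    [0,0,0],
    [0,0,0],
    [0,0,0],
    [0,0,0]
  ],
  "grip": [0,0,0,0,0,0,0,0,0,0]
}}

```text
clock: 3.87
tcp_pos: [0.4692, 0.2367, 0.2667]
tool_rot: [0.546, 0.45, 0.546, -0.449]
force: [0.3, 0.7, -2.4]
grip_width: 0.0079
```

Run:
```python
from h import *
s=env.read_state();print(yaw(),s['tcp_pos'],s['force'],s['grip_width'])
w=snap('wrist','w2.png');a=snap('scene','s2.png');b=snap('side','d2.png')
a=cv2.resize(a[130:300,280:420],None,fx=3.3,fy=3.3,interpolation=2);b=cv2.resize(b[80:260,200:340],None,fx=3.116,fy=3.116,interpolation=2)
h=min(len(a),len(b));cv2.imwrite('pics/c2.png',np.hstack([a[:h],b[:h,:330]]))
```

```text
0.1921206521290247 [0.46921625 0.23666361 0.26673024] [ 0.25328251  0.7199937  -2.38130418] 0.007877345260086186
```

View pics/w2.png

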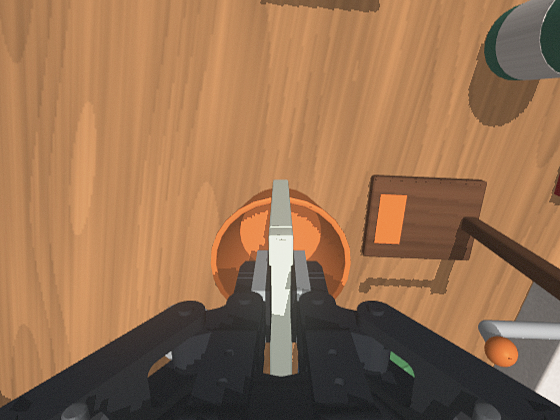

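View pics/c2.png

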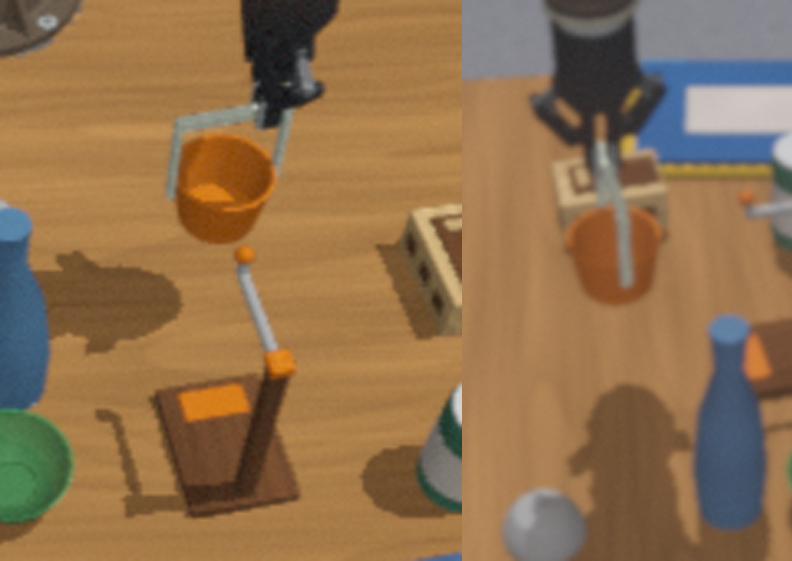

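Run:
```python
from h import *
y=yaw();u=np.array([np.cos(y+np.pi/2),np.sin(y+np.pi/2),0]);c=env.read_state()['tcp_pos']
for z in (.255,.2605,.264,.27):
  b=np.array([*c[:2],z])-.027*u
  print(z,proj('wrist',b+.052*u),proj('wrist',b-.052*u),[proj(n,b-.052*u).round(1) for n in('scene','side')],[proj(n,b+.052*u).round(1) for n in('scene','side')])
f=lambda x,y:(x/3.3+280,y/3.3+130)
print(f(178,122)); print(603/3.116,)
# rim plane: seen
I=cv2.imread('pics/w2.png'); cv2.imwrite('pics/w2c.png',cv2.resize(I[170:400,200:370],None,fx=2.6,fy=2.6,interpolation=2))
```

```text
0.255 [280.48452042 225.4746323 ] [280.37553105 417.52173488] [array([333. , 167.8]), array([251.3, 147.8])] [array([368.6, 161.4]), array([243.1, 126.1])]
0.2605 [280.45856578 230.47287736] [280.35099368 427.62765882] [array([333.1, 166.4]), array([251.2, 146.3])] [array([368.9, 160. ]), array([243. , 124.7])]
0.264 [280.44097753 233.85995392] [280.33455887 434.39647826] [array([333.3, 165.5]), array([251.1, 145.3])] [array([369.1, 159.1]), array([243. , 123.7])]
0.27 [280.40866789 240.08202105] [280.30476624 446.66683028] [array([333.5, 164. ]), array([251. , 143.7])] [array([369.5, 157.6]), array([242.8, 122.1])]
(333.93939393939394, 166.96969696969697)
193.5173299101412
```

View pics/w2c.png

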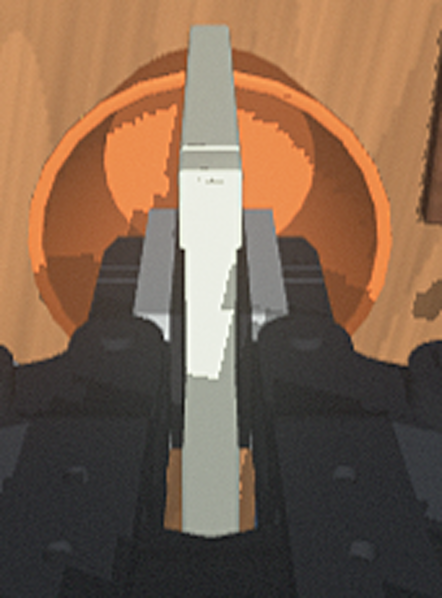

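Run:
```python
from h import *
a=.1505; seat=np.array([.6357,.2068]);X=np.array([np.cos(a),np.sin(a)]);Y=np.array([-X[1],X[0]])
for x,z in((-.1,.269),(-.05,.269),(0.002,.269)):
  go([*(seat+x*X+.0275*Y),z],a)
```

```text
lin [-0.0034  0.0594  0.0293] ang [0.0415 0.0005 0.0015]
lin [-0.0035  0.1094  0.0314] ang [0.0415 0.0005 0.0015]
lin [-0.0036  0.1613  0.0335] ang [0.0415 0.0005 0.0015]
```

Call:
{"api": "carry_out", "payload": {
  "linear": [
    [-0.002,0.012,0.007],
    [-0.003,0.03,0.015],
    [-0.003,0.045,0.022],
    [-0.003,0.059,0.029],
    [-0.003,0.075,0.03],
    [-0.003,0.09,0.0305],
    [-0.003,0.105,0.031],
    [-0.003,0.12,0.032],
    [-0.003,0.135,0.0325],
    [-0.003,0.15,0.033],
    [-0.003,0.158,0.0335],
    [-0.0035,0.161,0.0335],
    [-0.0035,0.161,0.0335],
    [-0.0035,0.161,0.0335],
    [-0.0035,0.161,0.0335]
  ],
  "angular": [
    [0.01,0,0],
    [0.02,0,0.001],
    [0.03,0,0.001],
    [0.0415,0,0.0015],
    [0.0415,0,0.0015],
    [0.0415,0,0.0015],
    [0.0415,0,0.0015],
    [0.0415,0,0.0015],
    [0.0415,0,0.0015],
    [0.0415,0,0.0015],
    [0.0415,0,0.0015],
    [0.0415,0,0.0015],
    [0.0415,0,0.0015],
    [0.0415,0,0.0015],
    [0.0415,0,0.0015]
  ],
  "grip": [0,0,0,0,0,0,0,0,0,0,0,0,0,0,0]
}}

```text
clock: 5.27
tcp_pos: [0.6326, 0.2342, 0.2689]
tool_rot: [0.536, 0.461, 0.536, -0.461]
force: [-0.8, -0.1, -0.4]
grip_width: 0.0081
```

```bash
cat > look.py <<'E'
import sys
from h import *
k=sys.argv[1]; x0,y0=map(int,sys.argv[2].split(','));x1,y1=map(int,sys.argv[3].split(','))
s=env.read_state();print(yaw(),s['tcp_pos'],s['force'],s['grip_width'])
w=snap('wrist',f'w{k}.png');a=snap('scene',f's{k}.png');b=snap('side',f'd{k}.png')
f=lambda I,x,y:cv2.resize(I[y:y+130,x:x+100],None,fx=4,fy=4,interpolation=2)
cv2.imwrite(f'pics/c{k}.png',np.hstack([f(a,x0,y0),f(b,x1,y1)]))
E
python3 look.py 3 310,160 230,80
```

```text
0.1506197328159682 [0.63264748 0.23416633 0.26894636] [-0.7538889  -0.13442815 -0.43433795] 0.008107308002323729
```

View pics/c3.png

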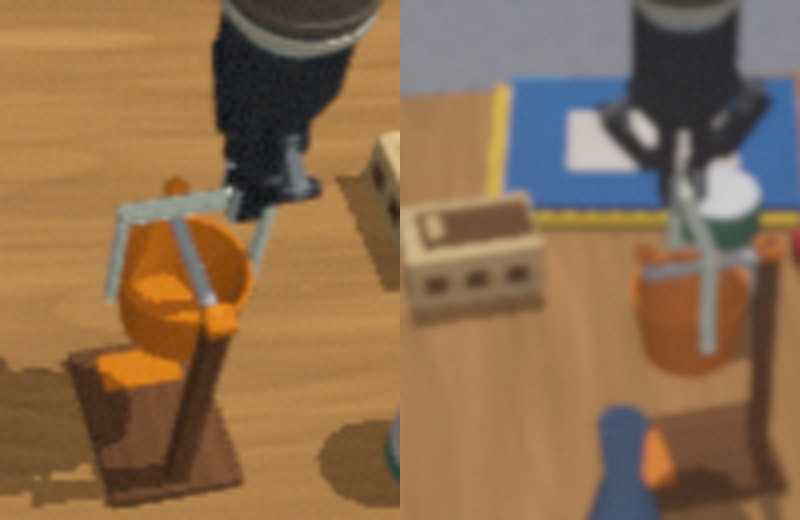

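View pics/w3.png

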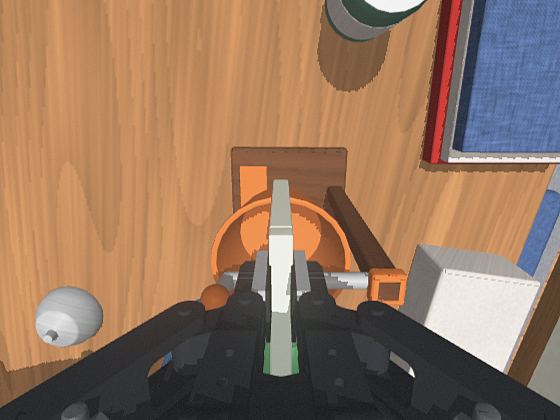

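Call:
{"api": "carry_out", "payload": {
  "linear": [
    [0.006,0,0],
    [0.014,0,0],
    [0.022,0,0],
    [0.028,0,0],
    [0.033,0,0],
    [0.036,0,0],
    [0.036,0,0],
    [0.036,0,0]
  ],
  "angular": [
    [0,0,0],
    [0,0,0],
    [0,0,0],
    [0,0,0],
    [0,0,0],
    [0,0,0],
    [0,0,0],
    [0,0,0]
  ],
  "grip": [0,0,0,0,0,0,0,0]
}}

```text
clock: 6.08
tcp_pos: [0.6328, 0.2343, 0.2331]
tool_rot: [0.536, 0.461, 0.536, -0.461]
force: [-0.5, -0.1, -1.5]
grip_width: 0.0079
```

Call:
{"api": "carry_out", "payload": {
  "linear": [
    [0.001,0,0],
    [0.002,0,0],
    [0.003,0,0],
    [0.003,0,0]
  ],
  "angular": [
    [0,0,0],
    [0,0,0],
    [0,0,0],
    [0,0,0]
  ],
  "grip": [0,0,0,0]
}}

```text
clock: 6.42
tcp_pos: [0.6327, 0.2343, 0.23]
tool_rot: [0.536, 0.461, 0.536, -0.461]
force: [0.5, 0.1, -1.1]
grip_width: 0.0081
```

```bash
python3 look.py 4 310,160 230,80
```

```text
0.15081594224876127 [0.632725   0.23429144 0.23001366] [ 0.51104295  0.06971839 -1.09136596] 0.008106136683919128
```

View pics/c4.png

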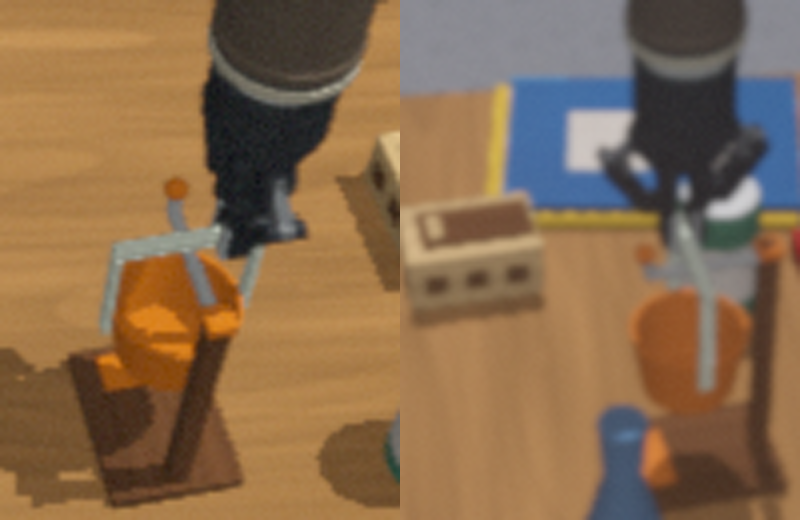

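Call:
{"api": "carry_out", "payload": {
  "linear": [
    [0.001,0,0],
    [0.002,0,0],
    [0.002,0,0]
  ],
  "angular": [
    [0,0,0],
    [0,0,0],
    [0,0,0]
  ],
  "grip": [0,0,0]
}}

```text
clock: 6.82
tcp_pos: [0.633, 0.2344, 0.2286]
tool_rot: [0.536, 0.461, 0.536, -0.461]
force: [-0.3, -0.5, 2.5]
grip_width: 0.0079
```

Call:
{"api": "carry_out", "payload": {
  "linear": [
    [0.001,0,0],
    [0.002,0,0],
    [0.002,0,0]
  ],
  "angular": [
    [0,0,0],
    [0,0,0],
    [0,0,0]
  ],
  "grip": [0,0,0]
}}

```text
clock: 7.07
tcp_pos: [0.6332, 0.2345, 0.228]
tool_rot: [0.536, 0.461, 0.536, -0.46]
force: [-3.9, -0.8, 10.4]
grip_width: 0.008
```

Call:
{"api": "carry_out", "payload": {
  "linear": [
    [-0.001,0,0],
    [-0.001,0,0],
    [-0.001,0,0],
    [-0.001,0,0],
    [-0.001,0,0],
    [-0.001,0,0],
    [-0.001,0,0],
    [-0.001,0,0]
  ],
  "angular": [
    [0,0,0],
    [0,0,0],
    [0,0,0],
    [0,0,0],
    [0,0,0],
    [0,0,0],
    [0,0,0],
    [0,0,0]
  ],
  "grip": [0,0.012,0.016,0.02,0.025,0.03,0.035,0.035]
}}

```text
clock: 7.73
tcp_pos: [0.6331, 0.2345, 0.2288]
tool_rot: [0.536, 0.461, 0.536, -0.46]
force: [-0.2, -0.6, 0.4]
grip_width: 0.0351
```

```bash
python3 look.py 5 310,160 230,80
```

```text
0.15085945126400407 [0.63314631 0.23445975 0.22883476] [-0.16642426 -0.58465747  0.43036309] 0.03507661625432801
```

View pics/c5.png

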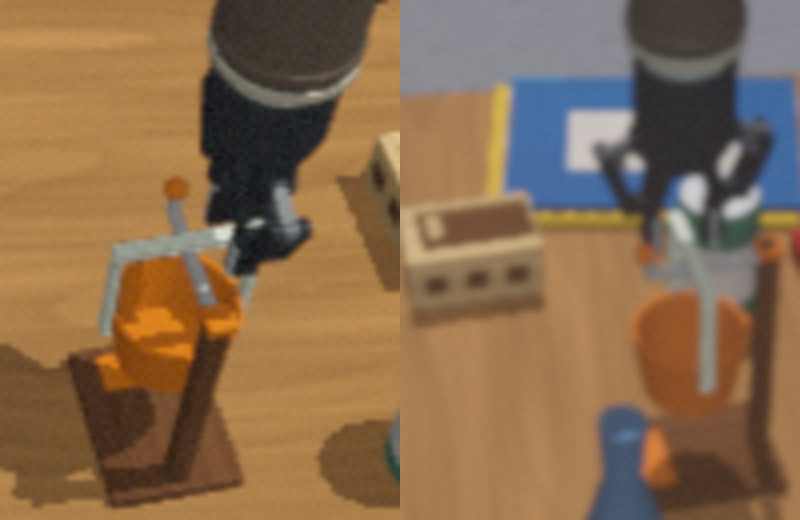

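View pics/w5.png

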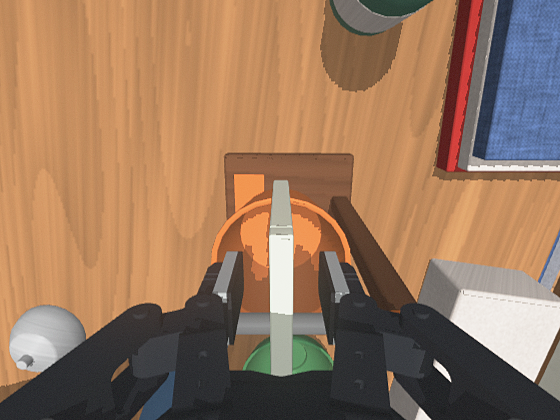

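Call:
{"api": "carry_out", "payload": {
  "linear": [
    [-0.008,0,0],
    [-0.018,0,0],
    [-0.03,0,0],
    [-0.05,0,0],
    [-0.08,0,0],
    [-0.11,0,0],
    [-0.12,0,0],
    [-0.12,0,0]
  ],
  "angular": [
    [0,0,0],
    [0,0,0],
    [0,0,0],
    [0,0,0],
    [0,0,0],
    [0,0,0],
    [0,0,0],
    [0,0,0]
  ],
  "grip": [0.035,0.035,0.035,0.035,0.035,0.035,0.035,0.035]
}}

```text
clock: 8.55
tcp_pos: [0.6345, 0.2344, 0.354]
tool_rot: [0.538, 0.464, 0.535, -0.458]
force: [0.6, -0.4, -0.4]
grip_width: 0.0352
```

```bash
python3 look.py 6 310,160 230,80
python3 - <<'E'
from h import *
y=.28-np.pi/2; c=np.array([.4744,-.2244])-.027*np.array([np.cos(.28),np.sin(.28)])
print(y,c);go([*c,.25],y); go([.46,0,.35],-.6)
E
```

```text
0.1506572482583158 [0.63450956 0.23439382 0.35403752] [ 0.6367344  -0.41224909 -0.42807589] 0.035226116221987375
-1.2907963267948965 [ 0.4484515 -0.2318616]
lin [ 0.0981 -0.2523  0.4333] ang [ 1.4417e+00 -1.3000e-03 -4.0000e-04]
lin [-0.0017 -0.2059  0.2057] ang [ 0.7509 -0.001  -0.0008]
```

View pics/c6.png

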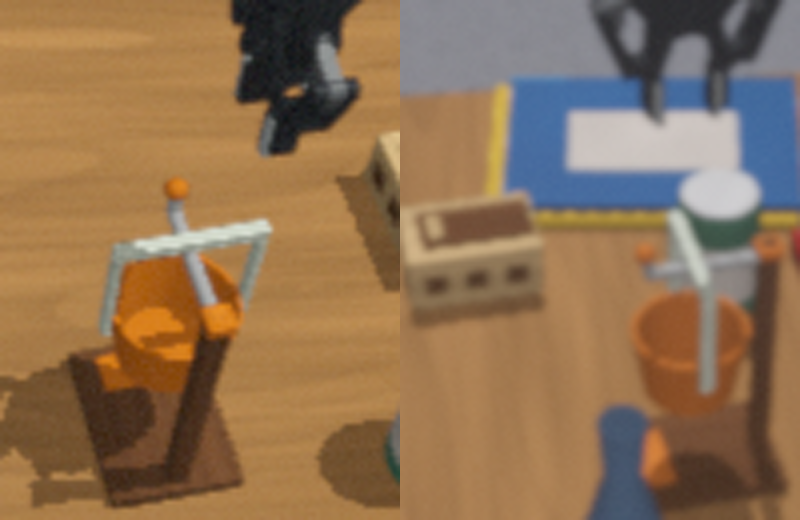

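Call:
{"api": "carry_out", "payload": {
  "linear": [
    [0,-0.017,0.029],
    [0,-0.034,0.058],
    [0,-0.05,0.087],
    [0,-0.067,0.115],
    [0,-0.084,0.144],
    [0,-0.1,0.173],
    [0,-0.117,0.202],
    [0,-0.134,0.231],
    [0,-0.151,0.26],
    [0,-0.168,0.289],
    [0,-0.185,0.317],
    [0,-0.2,0.346],
    [0.01,-0.218,0.375],
    [0.03,-0.235,0.404],
    [0.06,-0.252,0.433],
    [0.09,-0.252,0.433],
    [0.098,-0.252,0.433],
    [0.098,-0.252,0.433],
    [0.098,-0.252,0.433],
    [0.098,-0.252,0.433]
  ],
  "angular": [
    [0.1,0,0],
    [0.2,0,0],
    [0.3,0,0],
    [0.4,0,0],
    [0.5,0,0],
    [0.6,0,0],
    [0.7,0,0],
    [0.8,0,0],
    [0.9,0,0],
    [1.0,0,0],
    [1.1,0,0],
    [1.2,0,0],
    [1.3,-0.001,0],
    [1.4,-0.001,0],
    [1.44,-0.001,0],
    [1.44,-0.001,0],
    [1.44,-0.001,0],
    [1.44,-0.001,0],
    [1.44,-0.001,0],
    [1.44,-0.001,0]
  ],
  "grip": [0.035,0.035,0.035,0.035,0.035,0.06,0.06,0.06,0.06,0.06,0.06,0.06,0.06,0.06,0.06,0.06,0.06,0.06,0.06,0.06]
}}

```text
clock: 10.37
tcp_pos: [0.4498, -0.231, 0.2511]
tool_rot: [0.1, 0.701, 0.1, -0.699]
force: [0.7, -0.0, 1.2]
grip_width: 0.0599
```

```bash
python3 look.py 7 160,160 200,220
python3 - <<'E'
from h import *
print(env.read_state()['joints'])
I=cv2.imread('pics/w7.png')
g=cv2.cvtColor(I,cv2.COLOR_BGR2HSV); m=cv2.inRange(g,(0,0,170),(180,60,255)); m[:130]=0;m[320:]=0;m[:,:260]=0;m[:,300:]=0
ys,xs=np.nonzero(m); print(ys.min(),ys.max(),[ (y,xs[ys==y].min(),xs[ys==y].max()) for y in range(ys.min(),ys.max(),12) if (ys==y).any()])
E
```

```text
-1.28724733239414 [ 0.44982297 -0.23103698  0.25113303] [ 0.73590462 -0.04653716  1.15294419] 0.05987052258258385
[-0.31627072  0.30417755  0.88606401  1.91217283 -0.27237808  1.04750904
 -0.60263878]
130 243 [(130, np.int64(269), np.int64(282)), (142, np.int64(270), np.int64(283)), (154, np.int64(270), np.int64(283)), (166, np.int64(271), np.int64(284)), (178, np.int64(271), np.int64(284)), (190, np.int64(272), np.int64(284)), (202, np.int64(273), np.int64(285)), (214, np.int64(273), np.int64(285)), (226, np.int64(274), np.int64(285)), (238, np.int64(274), np.int64(285))]
```

View pics/w7.png

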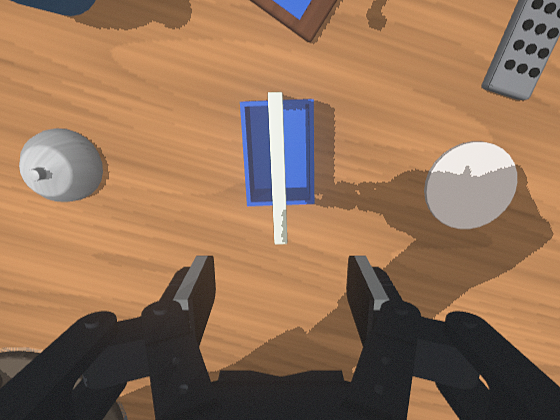

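Run:
```python
from h import *
A=plane('wrist',275,92.5,.135);B=plane('wrist',280,244,.135)
print(A,B,(A+B)/2,np.linalg.norm(A-B),np.arctan2(*(A-B)[1::-1]))
u=(A-B)/np.linalg.norm(A-B); c=(A+B)/2-u*.027
yw=np.arctan2(u[1],u[0])-np.pi/2; print(c,yw)
go([c[0],c[1],.138],yw)
# row-edge refine
for r,l,h in((142,270,283),(226,274,285)): print(plane('wrist',(l+h)/2,r,.135))
```

```text
[ 0.52481909 -0.20596178  0.135     ] [ 0.42068132 -0.23975164  0.135     ] [ 0.47275021 -0.22285671  0.135     ] 0.10948255565121338 0.31375485234535266
[ 0.44706831 -0.23118979  0.135     ] -1.257041474449544
lin [ 0.1132 -0.0009  0.0028] ang [-0.0304 -0.0023 -0.001 ]
[ 0.49377411 -0.21593778  0.135     ]
[ 0.43461678 -0.23530377  0.135     ]
```

Call:
{"api": "carry_out", "payload": {
  "linear": [
    [0.02,0,0.001],
    [0.045,-0.001,0.003],
    [0.07,-0.001,0.003],
    [0.09,-0.001,0.003],
    [0.105,-0.001,0.003],
    [0.113,-0.001,0.003],
    [0.113,-0.001,0.003],
    [0.113,-0.001,0.003],
    [0.113,-0.001,0.003],
    [0.113,-0.001,0.003],
    [0.113,-0.001,0.003],
    [0.113,-0.001,0.003],
    [0.113,-0.001,0.003],
    [0.113,-0.001,0.003],
    [0.113,-0.001,0.003],
    [0.113,-0.001,0.003]
  ],
  "angular": [
    [-0.015,-0.001,0],
    [-0.03,-0.002,-0.001],
    [-0.03,-0.002,-0.001],
    [-0.03,-0.002,-0.001],
    [-0.03,-0.002,-0.001],
    [-0.03,-0.002,-0.001],
    [-0.03,-0.002,-0.001],
    [-0.03,-0.002,-0.001],
    [-0.03,-0.002,-0.001],
    [-0.03,-0.002,-0.001],
    [-0.03,-0.002,-0.001],
    [-0.03,-0.002,-0.001],
    [-0.03,-0.002,-0.001],
    [-0.03,-0.002,-0.001],
    [-0.03,-0.002,-0.001],
    [-0.03,-0.002,-0.001]
  ],
  "grip": [0.06,0.06,0.06,0.06,0.06,0.06,0.06,0.06,0,0,0,0,0,0,0,0],
  "squeeze": 80
}}

```text
clock: 11.85
tcp_pos: [0.4472, -0.2311, 0.1389]
tool_rot: [0.11, 0.699, 0.111, -0.698]
force: [-1.6, 1.7, 8.4]
grip_width: 0.0079
```

Call:
{"api": "carry_out", "payload": {
  "linear": [
    [-0.01,0,0],
    [-0.025,0,0],
    [-0.045,0,0],
    [-0.065,0,0],
    [-0.085,0,0],
    [-0.105,0,0],
    [-0.12,0,0],
    [-0.13,0,0],
    [-0.13,0,0],
    [-0.13,0,0]
  ],
  "angular": [
    [0,0,0],
    [0,0,0],
    [0,0,0],
    [0,0,0],
    [0,0,0],
    [0,0,0],
    [0,0,0],
    [0,0,0],
    [0,0,0],
    [0,0,0]
  ],
  "grip": [0,0,0,0,0,0,0,0,0,0]
}}

```text
clock: 12.68
tcp_pos: [0.447, -0.2309, 0.2689]
tool_rot: [0.11, 0.699, 0.111, -0.698]
force: [-0.8, 0.1, -3.3]
grip_width: 0.0081
```

```bash
python3 look.py 8 160,140 210,180
python3 - <<'E'
from h import *
tip=2.845;a=tip-np.pi; seat=np.array([.6467,-.1919]);X=np.array([np.cos(a),np.sin(a)]);Y=np.array([-X[1],X[0]])
print(a,X,Y)
p=env.read_state()['tcp_pos']
for x,z in((-.14,.268),(-.1,.268),(-.05,.268),(0.002,.268)):
  q=seat+x*X-.027*Y; print(q); go([*q,z],a)
E
```

```text
-1.2569178831750236 [ 0.44696294 -0.23093141  0.26892284] [-0.75620427  0.14559967 -3.30432261] 0.008080612810452779
-0.2965926535897929 [ 0.95633788 -0.29226334] [0.29226334 0.95633788]
[ 0.50492159 -0.17680426]
lin [-0.0001 -0.0333 -0.0723] ang [-9.606e-01 -3.000e-04  1.100e-03]
[ 0.5431751  -0.18849479]
lin [-1.000e-04 -1.030e-02 -1.051e-01] ang [-9.606e-01 -3.000e-04  1.100e-03]
[ 0.590992   -0.20310796]
lin [-1.00e-04  1.83e-02 -1.46e-01] ang [-9.606e-01 -3.000e-04  1.100e-03]
[ 0.64072157 -0.21830565]
lin [-0.0002  0.0481 -0.1886] ang [-9.606e-01 -3.000e-04  1.100e-03]
```

View pics/c8.png

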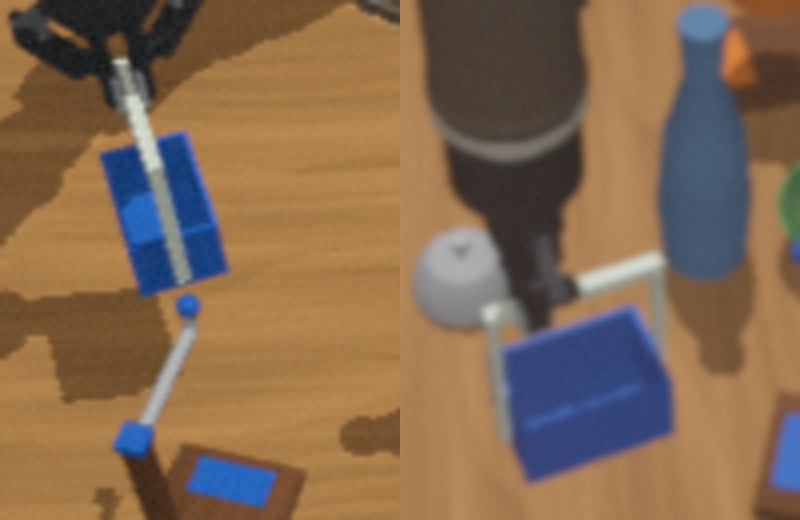

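Call:
{"api": "carry_out", "payload": {
  "linear": [
    [0,-0.003,-0.006],
    [0,-0.006,-0.013],
    [0,-0.009,-0.02],
    [0,-0.013,-0.028],
    [0,-0.017,-0.036],
    [0,-0.02,-0.044],
    [0,-0.024,-0.052],
    [0,-0.028,-0.06],
    [0,-0.031,-0.067],
    [0,-0.033,-0.072],
    [0,-0.033,-0.072],
    [0,-0.033,-0.072]
  ],
  "angular": [
    [-0.06,0,0],
    [-0.15,0,0],
    [-0.25,0,0],
    [-0.35,0,0],
    [-0.46,0,0],
    [-0.57,0,0],
    [-0.68,0,0],
    [-0.79,0,0],
    [-0.89,0,0.001],
    [-0.96,0,0.001],
    [-0.96,0,0.001],
    [-0.96,0,0.001]
  ],
  "grip": [0,0,0,0,0,0,0,0,0,0,0,0]
}}

```text
clock: 13.83
tcp_pos: [0.5043, -0.1772, 0.2671]
tool_rot: [-0.419, -0.569, -0.42, 0.569]
force: [0.2, 0.2, -3.0]
grip_width: 0.0078
```

```bash
python3 look.py 9 160,140 230,170
python3 - <<'E'
from h import *
tip=2.845;a=tip-np.pi; seat=np.array([.6467,-.1919]);X=np.array([np.cos(a),np.sin(a)]);Y=np.array([-X[1],X[0]])
for x,z in((-.1,.268),(-.05,.268),(0.002,.268)):
  q=seat+x*X-.027*Y; go([*q,z],a)
E
```

```text
-0.2994695554987997 [ 0.50433696 -0.17717245  0.26709115] [ 0.23739545  0.20443437 -3.04746796] 0.007813031407259299
lin [-0.0004  0.0405 -0.0011] ang [-0.0034  0.      0.0007]
lin [-0.0005  0.0905 -0.0013] ang [-0.0034  0.      0.0007]
lin [-0.0005  0.1425 -0.0014] ang [-0.0034  0.      0.0007]
```

View pics/c9.png

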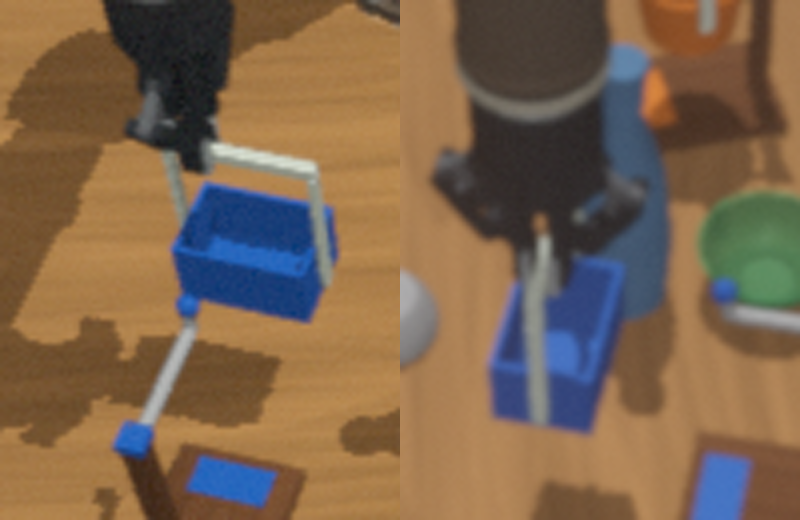

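View pics/w9.png

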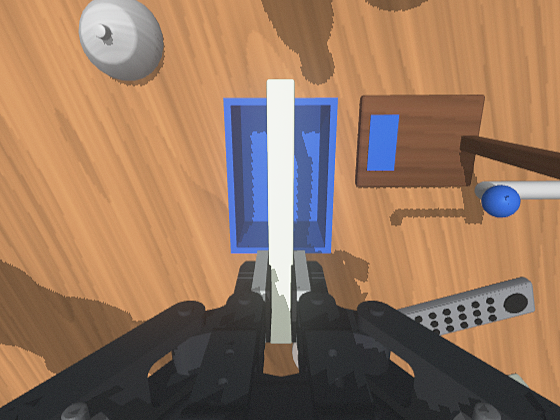

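Run:
```python
from h import *
y=yaw();Y=-np.array([np.cos(y-np.pi/2),np.sin(y-np.pi/2),0]);c=env.read_state()['tcp_pos']
for z in (.25,.257,.264):
  b=np.array([*c[:2],z]); print(z,[proj(n,b+.082*Y).round(1) for n in('scene','side','wrist')],[proj(n,b-.028*Y).round(1) for n in('scene','side','wrist')])
```

```text
0.25 [array([238.8, 184.4]), array([273.4, 214.1]), array([280.1,  80.3])] [array([200.5, 176.8]), array([263. , 247.3]), array([280. , 323.4])]
0.257 [array([238.6, 182.7]), array([273.4, 212.2]), array([280. ,  79.4])] [array([200.1, 175. ]), array([262.9, 245.4]), array([280. , 333.1])]
0.264 [array([238.3, 180.9]), array([273.3, 210.3]), array([280. ,  78.5])] [array([199.7, 173.3]), array([262.8, 243.6]), array([280. , 343.6])]
```

Call:
{"api": "carry_out", "payload": {
  "linear": [
    [0,0.01,-0.001],
    [0,0.022,-0.001],
    [0,0.035,-0.001],
    [-0.001,0.05,-0.001],
    [-0.001,0.065,-0.001],
    [-0.001,0.08,-0.001],
    [-0.001,0.095,-0.001],
    [-0.001,0.11,-0.001],
    [-0.001,0.125,-0.001],
    [-0.001,0.136,-0.001],
    [-0.001,0.142,-0.001],
    [-0.001,0.142,-0.001],
    [-0.001,0.142,-0.001]
  ],
  "angular": [
    [-0.003,0,0.001],
    [-0.003,0,0.001],
    [-0.003,0,0.001],
    [-0.003,0,0.001],
    [-0.003,0,0.001],
    [-0.003,0,0.001],
    [-0.003,0,0.001],
    [-0.003,0,0.001],
    [-0.003,0,0.001],
    [-0.003,0,0.001],
    [-0.003,0,0.001],
    [-0.003,0,0.001],
    [-0.003,0,0.001]
  ],
  "grip": [0,0,0,0,0,0,0,0,0,0,0,0,0]
}}

```text
clock: 15.07
tcp_pos: [0.64, -0.2189, 0.2681]
tool_rot: [-0.42, -0.568, -0.42, 0.569]
force: [-0.4, -0.4, -2.8]
grip_width: 0.0077
```

```bash
python3 look.py 10 160,170 280,180
```

```text
-0.2975717567506991 [ 0.63996033 -0.21885177  0.268069  ] [-0.38193019 -0.40985221 -2.83633449] 0.007680964284733866
```

View pics/c10.png

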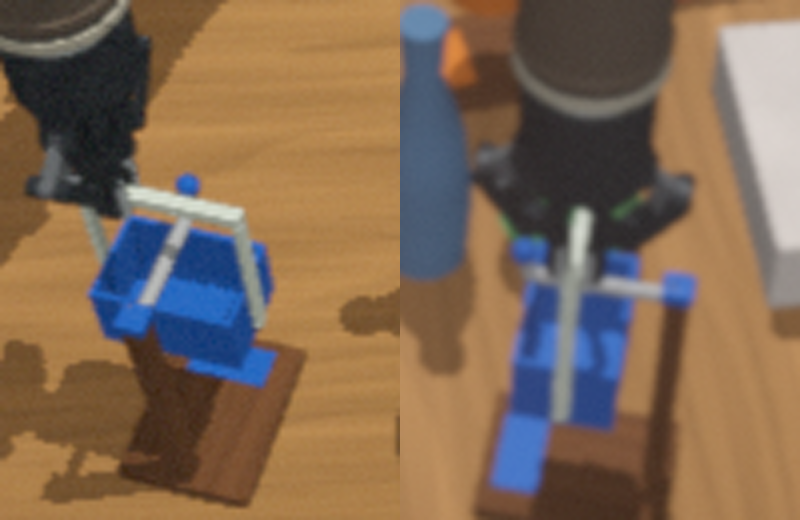

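View pics/w10.png

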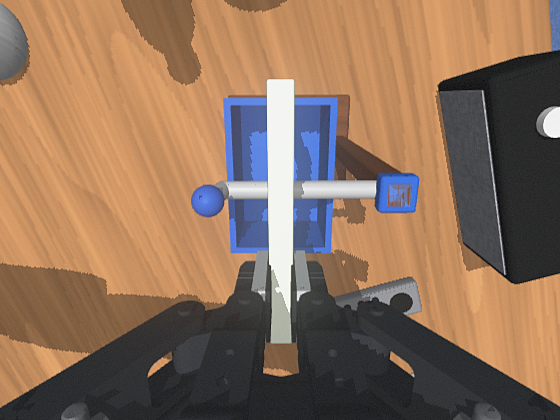

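Call:
{"api": "carry_out", "payload": {
  "linear": [
    [0.006,0,0],
    [0.014,0,0],
    [0.022,0,0],
    [0.028,0,0],
    [0.033,0,0],
    [0.036,0,0],
    [0.036,0,0],
    [0.036,0,0]
  ],
  "angular": [
    [0,0,0],
    [0,0,0],
    [0,0,0],
    [0,0,0],
    [0,0,0],
    [0,0,0],
    [0,0,0],
    [0,0,0]
  ],
  "grip": [0,0,0,0,0,0,0,0]
}}

```text
clock: 15.88
tcp_pos: [0.6396, -0.2186, 0.2325]
tool_rot: [0.42, 0.569, 0.42, -0.569]
force: [-0.1, -0.5, -2.8]
grip_width: 0.0082
```

Call:
{"api": "carry_out", "payload": {
  "linear": [
    [0.001,0,0],
    [0.002,0,0],
    [0.002,0,0]
  ],
  "angular": [
    [0,0,0],
    [0,0,0],
    [0,0,0]
  ],
  "grip": [0,0,0]
}}

```text
clock: 16.13
tcp_pos: [0.6396, -0.2186, 0.2306]
tool_rot: [0.42, 0.569, 0.42, -0.569]
force: [-0.4, -0.3, -2.4]
grip_width: 0.008
```

Call:
{"api": "carry_out", "payload": {
  "linear": [
    [0.001,0,0],
    [0.002,0,0],
    [0.002,0,0]
  ],
  "angular": [
    [0,0,0],
    [0,0,0],
    [0,0,0]
  ],
  "grip": [0,0,0]
}}

```text
clock: 16.38
tcp_pos: [0.6398, -0.2187, 0.2289]
tool_rot: [0.421, 0.569, 0.42, -0.568]
force: [-1.3, 0.1, -0.1]
grip_width: 0.0083
```

Call:
{"api": "carry_out", "payload": {
  "linear": [
    [0.0005,0,0],
    [0.001,0,0],
    [0.001,0,0]
  ],
  "angular": [
    [0,0,0],
    [0,0,0],
    [0,0,0]
  ],
  "grip": [0,0,0]
}}

```text
clock: 16.63
tcp_pos: [0.6399, -0.2188, 0.2285]
tool_rot: [0.421, 0.569, 0.42, -0.568]
force: [-3.0, -0.2, 5.3]
grip_width: 0.008
```

Call:
{"api": "carry_out", "payload": {
  "linear": [
    [0,0,0],
    [0,0,0],
    [0,0,0],
    [0,0,0],
    [0,0,0],
    [0,0,0],
    [0,0,0],
    [0,0,0]
  ],
  "angular": [
    [0,0,0],
    [0,0,0],
    [0,0,0],
    [0,0,0],
    [0,0,0],
    [0,0,0],
    [0,0,0],
    [0,0,0]
  ],
  "grip": [0,0.012,0.016,0.02,0.025,0.03,0.035,0.035]
}}

```text
clock: 17.3
tcp_pos: [0.6399, -0.2188, 0.2285]
tool_rot: [0.421, 0.569, 0.42, -0.568]
force: [-0.5, -0.3, -0.6]
grip_width: 0.0349
```

```bash
python3 look.py 11 160,170 280,180
```

```text
-0.29745472903248027 [ 0.63990056 -0.218784    0.22847896] [-0.47710539 -0.30777339 -0.59497119] 0.0349095188426992
```

View pics/c11.png

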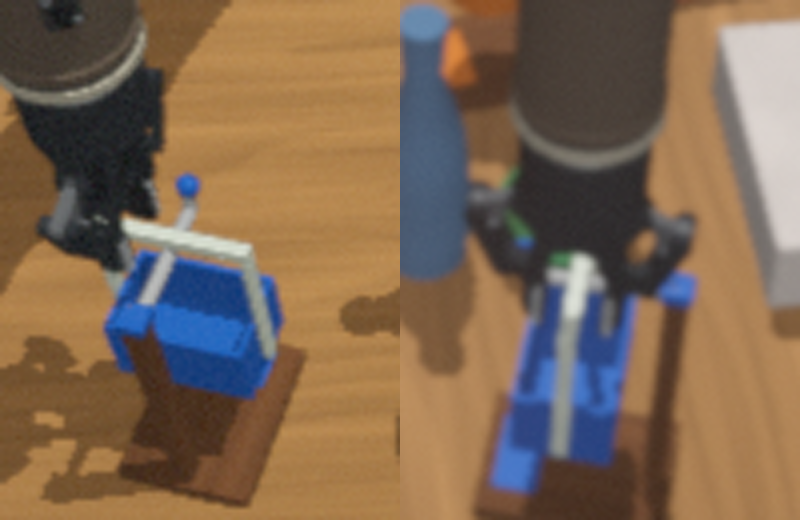

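View pics/w11.png

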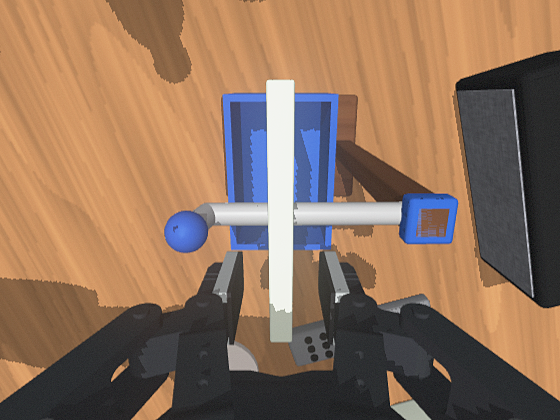

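Released and hanging; withdraw straight up.

Call:
{"api": "carry_out", "payload": {
  "linear": [
    [-0.008,0,0],
    [-0.018,0,0],
    [-0.03,0,0],
    [-0.05,0,0],
    [-0.08,0,0],
    [-0.11,0,0],
    [-0.13,0,0],
    [-0.13,0,0],
    [-0.13,0,0],
    [-0.13,0,0]
  ],
  "angular": [
    [0,0,0],
    [0,0,0],
    [0,0,0],
    [0,0,0],
    [0,0,0],
    [0,0,0],
    [0,0,0],
    [0,0,0],
    [0,0,0],
    [0,0,0]
  ],
  "grip": [0.035,0.035,0.035,0.035,0.035,0.035,0.035,0.035,0.035,0.035]
}}

```text
clock: 18.28
tcp_pos: [0.6396, -0.2187, 0.3587]
tool_rot: [0.421, 0.569, 0.42, -0.568]
force: [-0.0, -0.1, -0.9]
grip_width: 0.0347
```

```bash
python3 look.py 12 160,170 280,180
python3 - <<'E'
from h import *
S0=cv2.imread('pics/scene0.png').astype(int);S=cv2.imread('pics/s12.png')
tb=plane  # bar ends expected positions
T=lambda a,b:tri(ray('scene',*a),ray('side',*b))
cv2.imwrite('pics/full12.png',np.hstack([S[150:330,110:480]]))
for n,a,seat in(('B',-.2966,(.6467,-.1919)),('O',.1505,(.6357,.2068))):
  Y=np.array([-np.sin(a),np.cos(a),0]);b=np.array([*seat,.225])
  for k in(1,-1): print(n,k,[proj(v,b+k*.052*Y).round(1) for v in('scene','side')])
E
```

```text
-0.2974018823053554 [ 0.63955673 -0.21869834  0.35869352] [-0.01527466 -0.06733301 -0.93063532] 0.034701483133176475
B 1 [array([221.1, 231.4]), array([327.7, 229.7])]
B -1 [array([182.9, 223. ]), array([321.1, 262. ])]
O 1 [array([376.7, 214.8]), array([297.7, 131.4])]
O -1 [array([338. , 221.1]), array([306.7, 153.1])]
```

View pics/c12.png

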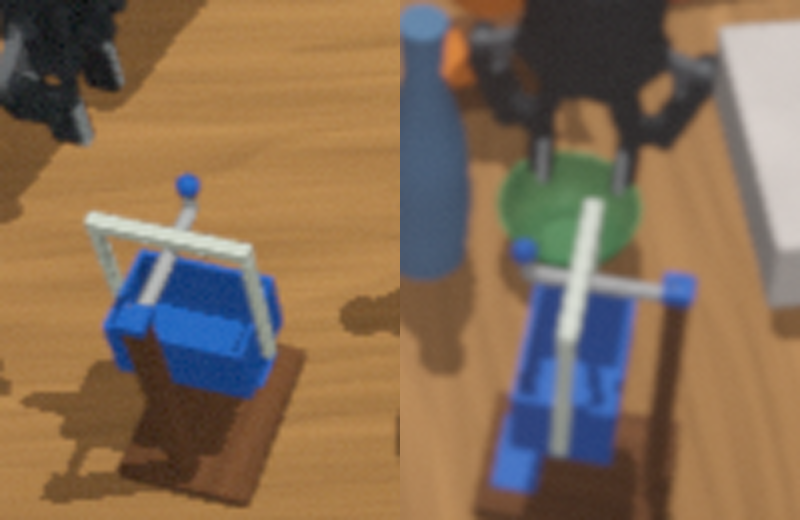

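View pics/s12.png

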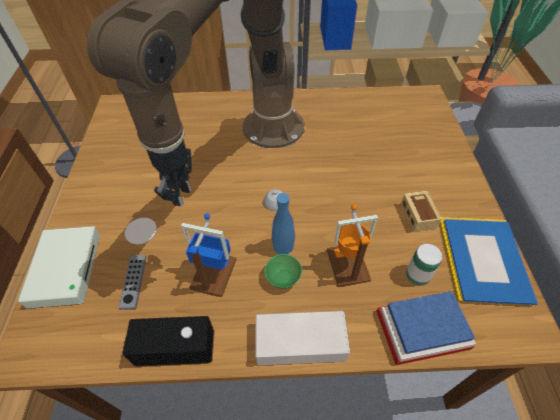

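View pics/w12.png

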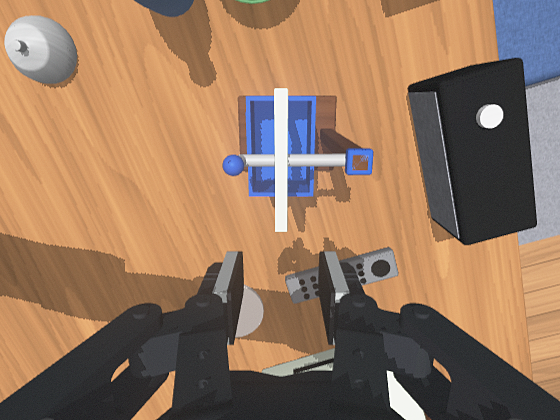

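Call:
{"api": "carry_out", "payload": {
  "linear": [
    [0,0,0],
    [0,0,0],
    [0,0,0],
    [0,0,0],
    [0,0,0],
    [0,0,0],
    [0,0,0],
    [0,0,0]
  ],
  "angular": [
    [0,0,0],
    [0,0,0],
    [0,0,0],
    [0,0,0],
    [0,0,0],
    [0,0,0],
    [0,0,0],
    [0,0,0]
  ],
  "grip": [0.035,0.035,0.035,0.035,0.035,0.035,0.035,0.035]
}}

```text
clock: 19.1
tcp_pos: [0.6394, -0.2185, 0.3576]
tool_rot: [0.42, 0.569, 0.421, -0.569]
force: [0.6, 0.1, -0.8]
grip_width: 0.035
```

Run:
```python
from h import *
for n,o in(('scene','s12'),('side','d12')):
    I=snap(n,n+'13.png').astype(int);O=cv2.imread(f'pics/{o}.png').astype(int);Z=cv2.imread(f'pics/{n}0.png').astype(int)
    r=(slice(200,300),slice(180,385)) if n=='scene' else (slice(120,330),slice(280,370))
    print(n,(abs(I-O)[r].max(2)>30).sum())
```

```text
scene 0
side 0
```

```bash
python3 -c "
from cell import env
print(env.job_done())"
```

```text
the job is handed in; nothing more can be done
None
```

I hung the blue caddy and the orange pail by their handles, each on the hook of its own colour, and handed the job in at about 19 s of the 72 s allowed. I gripped each bar about 27 mm off centre so the fingers cleared the hook arm. I then fed it over the tip, lowered it until it touched (5–10 N), released it and withdrew straight up.

Last checks:
- **Position:** the blue bar's ends were within about 2 pixels of where they should be when seated. The orange bar looked level and centred on its hook, but I checked it by eye only. The arm was about 13 cm above where it let go of the caddy, touching nothing.
- **Stillness:** two pictures 0.8 s apart showed no change around either stand.
- **Other objects:** none looked shifted or tipped in the last scene picture; I judged this by eye rather than measuring each one.

No check failed. The only disagreement was in the first estimate of the blue bar's direction: 0.28 rad from the side camera and 0.31 rad from the wrist camera. I used the wrist value because its bar length (109.5 mm) was close to the 110 mm given.

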